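Slide a finished lamp column into its drying stall

ROBOT

A 7-joint arm with a two-finger parallel gripper is mounted at the origin on the work surface. World frame = base frame: x ahead of the robot, y to its left, z up, the work surface at z = 0. Lengths are in mm, angles in rad, forces in N, time in s.
With the tool pointing down it reaches from about 425 to 875 mm from the base axis. Payload 9.9 kg.
Tool frame: the origin (TCP) lies at the very end of the fingers, on their centre line; the grasp point (between the pads) lies 19 mm behind it; x points along the fingers, y is the direction in which the jaws open and shut, and the axes are right-handed (so a half turn about x gives the same grasp; the last joint's range is limited). The gripper opens to 85 mm and grips with 20 to 120 N. Pads are 22 mm wide; open, the fingers measure 114 mm over their backs; the gripper's body (76 mm by 85 mm) begins 54 mm behind the grasp point. The pads swing forward as they close: fully open they stand 13 mm farther back than shut.
Start: joints at [-1.239, 0.576, 0.025, 1.437, -0.015, 1.129, -0.057], TCP at [272.641, 617.492, 231.289] pointing down, gripper open.
Joint ranges: [-2.76, 2.76], [-0.34, 2.15], [-1.52, 1.57], [0.19, 2.46], [-1.09, 4.23], [0.17, 1.99], [-2.82, 2.82]. Speed limits (rad/s): [2.22, 2.22, 3.01, 3.01, 3.14, 3.14, 3.14].

INTERFACE

Orientations are given as a 3x3 rotation matrix whose columns are the frame's x, y, z axes.
In Python, from cell import get_obs, get_image, camera_model, workorder gives the robot as it stands. The module is installed in compiled form; this text tells all that it offers.
- The arm moves only by the tool carry_out, never from a script. Its argument "increments" is text: rows parted by semicolons, each of 7 numbers parted by spaces: the closure, from 0 (fully open) to 1 (shut), then the shift along the tool's x, y, z in cm, then the turn, a rotation vector about the tool's x, y, z in rad. In form: claw dx dy dz rx ry rz; .... A call has 1 to 8 rows; each row is the pose to reach, as a shift and turn from the pose measured when the call began, along the tool's axes at that moment; what a row does not reach only later rows make up. A row lasts 1/12 s, in which the tool goes at most 41.7 mm and 7.16 degrees, less where a joint would pass 70% of its speed; a pose out of reach is approached as far as the arm can. A call with a gripper value outside its range is refused whole. The fingers move at their own pace and stop on an object; the grip force is fixed at half the most. Time passes only in rows, so rows that repeat a pose let the fingers close. It gives the time, the measured TCP pose, the force and the opening at its end, in the units of the state.
- get_obs(): the state, without advancing time (a new reading comes with each control period).
- get_image(name): name is "scene" or "top"; returns (picture, depth): 400x640x3 uint8, red, green, blue; 400x640 float32, mm along the optical axis (not along the pixel's ray), 0 where there is no reading.
- camera_model(name): a dict with "fov_y" (degrees; the focal length in pixels is half the picture's height over the tangent of half this angle, whatever the lens; pixels are square), "cx", "cy" (the principal point, pixels), "rvec" (rotation vector, rad) and "tvec" (3), from world to camera coordinates, as OpenCV has them. Camera axes: x right, y down, z forward; pixel columns grow to the right and rows downward; lengths in mm; the calibration is good to about 2 mm. A picture is of the moment at which its call begins. camera_model takes no time and is no camera call.
- workorder.sign_off(): hands the job in, once; it reports no verdict.
The state is a dict: "t": time; "joint_positions": joint angles; "joint_vel": joint speeds; "effort": joint torques, N m; "ee_pos": TCP position; "tool_rot": TCP orientation; "force": force on the tool from outside, world axes, zero at the start; "ft_torque": the same for the moment, N m; "finger_gap": opening from 0.0 (shut) to 1.0 (fully open).
Only numpy, scipy, OpenCV 4.12 (cv2) and the standard library are available. Lean on these libraries where they do the work, as an engineer would, in place of code of your own. Each camera call takes 0.05 s, during which the arm holds its last target.

TASK

Push the tall turned lamp across the counter, low on its pale bare foot so that it slides upright, into the three-sided plywood drying stall until the foot is fully home against the stall's back board, and leave it standing there. The dark column has just been finished: do not touch it or its brass top, do not tip or lift the lamp, and leave the tin, the pepper mill and the red carton where they are.

Things in the scene. Friction and masses are not known exactly. Their poses are not given: they have to be found in the camera images.
- lamp: Tall narrow lamp, loose on the counter, about 0.65 kg (varies), 250 mm tall. Its foot, the only part that may be touched, is a pale wooden disc, 68 mm diameter, 30 mm high. Origin: centre of the foot's underside, on the counter (z = 0); z is the lamp's axis. It slides with friction and stays upright if pushed on the foot.
- lamp_column: The dark wooden column fixed centrally on the lamp's foot, with a brass holder on top: at most 36 mm diameter, from 30 mm to 250 mm above the counter. Must not be touched. Origin: centre of its lower end, on top of the foot, 30 mm above the lamp's origin.
- stall: Plywood stall fixed to the counter: back and two side boards, 36 mm high, 14 thick; no top, no sill, green floor. Inside 100 mm wide, 80 deep. Origin: where the foot's centre stands when home, z = 0. x axis points into the stall: back board's inner face at x = +34 mm, mouth at x = -46, side boards' inner faces at y = +/-50. The mouth faces world -y (robot's right), turned up to 17 degrees.
- tin: Bystander: round tin of finish, 72 mm diameter, 85 mm tall, loose. Origin: centre of its underside.
- mill: Bystander: turned wooden pepper mill, 54 mm diameter at the foot, 145 mm tall, loose. Origin: centre of its underside.
- carton: Bystander: open red carton, 90 by 120 mm, 50 mm high, loose. Origin: centre of its underside; the 120 mm side runs along its y axis.

How it is judged:
By the outcome, as a careful person would: the job done as asked, in the order asked, and still so for the second after the job is handed in, with the robot touching nothing.
It also fails if it takes over 58 s, if anything falls off the work surface, if the arm or the gripper's body presses on something with over 40 N, if the wrist force passes 120 N, or if a joint passes its speed limit or range.

## Working session

There is one attempt and no reset: what is moved stays moved. The work goes in short steps, Python scripts to look and compute and a tool call to move; the robot and the scene stay as the last step left them, time stands still between calls to the robot, and variables do not carry over. Pictures are saved under pics/ and viewed, and the job is handed in when it is done.

Besides the shell and the picture viewer there is one more tool, called after "Request:" as name(argument=value, ...), one argument or row to a line, values as JSON. carry_out: Moves the arm, as the interface text tells. Its arguments: {"type":"object","properties":{"increments":{"type":"string"}},"required":["increments"]}

```bash
mkdir -p pics
cat > h.py <<'E'
import numpy as np, cv2
from cell import get_obs, get_image, camera_model
def cam(n):
    m=camera_model(n); f=200/np.tan(np.radians(m["fov_y"])/2)
    R=cv2.Rodrigues(np.array(m["rvec"],float))[0]; t=np.array(m["tvec"],float)
    return f,m["cx"],m["cy"],R,t
def pts(n,d):
    f,cx,cy,R,t=cam(n); v,u=np.mgrid[0:400,0:640]
    c=np.dstack([(u-cx)/f*d,(v-cy)/f*d,d]).reshape(-1,3)
    return ((c-t)@R).reshape(400,640,3)
def ray(n,u,v,z):
    f,cx,cy,R,t=cam(n); o=-R.T@t; d=R.T@np.array([(u-cx)/f,(v-cy)/f,1]); return o+d*(z-o[2])/d[2]
E
python3 - <<'E'
from h import *
for n in("scene","top"):
    p,d=get_image(n); cv2.imwrite(f"pics/{n}0.png",p[:,:,::-1]); np.savez(f"{n}0.npz",p=p,d=d)
    print(camera_model(n), (d>0).mean(), -cam(n)[3].T@cam(n)[4])
print(get_obs())
E
```

```text
{'fov_y': 46.941533486801376, 'cx': 316.79047559728673, 'cy': 208.79026603211466, 'rvec': array([ 0.8695801 ,  2.48870757, -1.12192559]), 'tvec': array([ 499.28932695, -241.63732424, 1322.55165187])} 0.9958125 [1111.29718473  586.66404996  691.13324333]
{'fov_y': 52.15572956296365, 'cx': 315.51080876495666, 'cy': 210.18199397273025, 'rvec': array([ 2.15107749, -2.10593969,  0.20256023]), 'tvec': array([ -2.03817383, 631.69763377, 778.42934503])} 0.99597265625 [479.37992615  15.42195581 880.31548296]
{'t': 0.1, 'joint_positions': array([-1.23880965,  0.57644226,  0.02485501,  1.43781521, -0.01496159,
        1.1290114 , -0.05648995]), 'joint_vel': array([-2.86278199e-05, -1.63884749e-03, -2.29029462e-04, -1.25233893e-03,
       -1.62213458e-03, -2.21961803e-03,  4.01196990e-04]), 'effort': array([ 5.50948389e-03, -7.67292309e+01,  2.25727580e+00, -2.86602008e+01,
        1.57678092e-02,  8.60975037e-03, -4.78703873e-05]), 'ee_pos': array([272.48445664, 617.11506004, 230.53606218]), 'tool_rot': array([[-4.95688845e-04,  4.03861130e-01,  9.14820169e-01],
       [-1.40705345e-03,  9.14819095e-01, -4.03861417e-01],
       [-9.99998887e-01, -1.48739047e-03,  1.14788574e-04]]), 'force': array([-0.26023051, -0.27703073, -0.70382434]), 'ft_torque': array([0.02322319, 0.01599192, 0.03858441]), 'finger_gap': 1.001987603396144}
```

View pics/scene0.png

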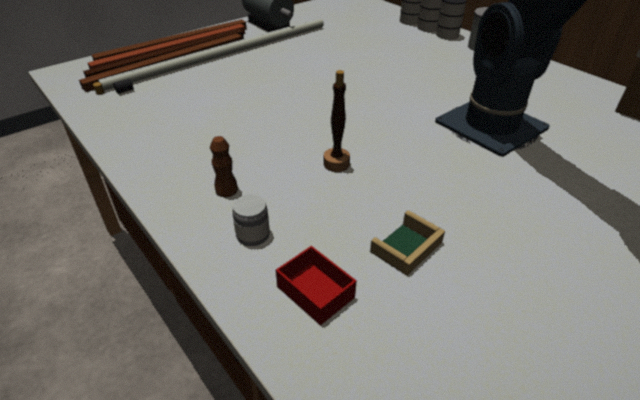

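View pics/top0.png

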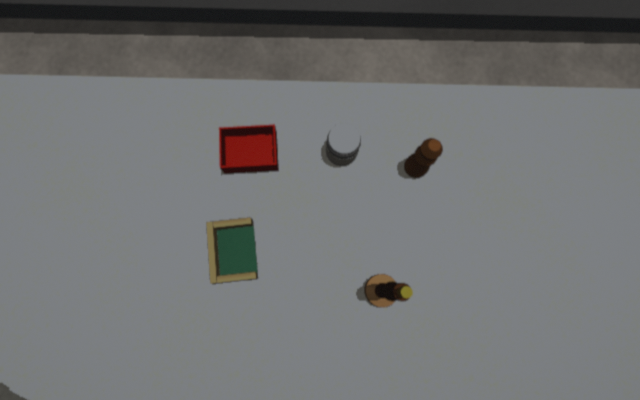

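The scene view shows the lamp at (337,160), stall at (408,242), carton (316,284), tin (251,220) and mill (224,170). In the top view the lamp foot is at (381,291), the stall at (232,250) with its mouth to the right, carton (248,149), tin (343,145) and mill foot (417,167).

Run:
```python
from h import *
a=np.load("top0.npz");p,d=a["p"],a["d"];P=pts("top",d)
hsv=cv2.cvtColor(p,cv2.COLOR_RGB2HSV)
for q in[(381,291),(370,285),(212,250),(236,250),(235,223),(408,292),(417,170)]:print(q,hsv[q[1],q[0]],P[q[1],q[0]].round())
# stall boards
def sub(m,x0,y0,x1,y1):
    o=np.zeros_like(m);o[y0:y1,x0:x1]=m[y0:y1,x0:x1];return o
yel=((hsv[:,:,0]>12)&(hsv[:,:,0]<32)&(hsv[:,:,1]>70)).astype(np.uint8)*255
s=sub(yel,190,200,275,300)
c=max(cv2.findContours(s,0,1)[0],key=cv2.contourArea)
r=cv2.minAreaRect(c);print("stall rect",r)
B=np.array([ray("top",*q,36) for q in cv2.boxPoints(r)]);print(B.round(1),np.linalg.norm(np.diff(B,axis=0),axis=1))
g=((hsv[:,:,0]>55)&(hsv[:,:,0]<95)&(hsv[:,:,1]>80)).astype(np.uint8)*255
g=sub(g,190,200,275,300);c=max(cv2.findContours(g,0,1)[0],key=cv2.contourArea)
r=cv2.minAreaRect(c);B=np.array([ray("top",*q,0) for q in cv2.boxPoints(r)]);print("green",r,B.round(1))
f=((hsv[:,:,0]<22)&(hsv[:,:,1]>70)&(hsv[:,:,2]>70)).astype(np.uint8)*255
f=sub(f,355,265,420,320);c=max(cv2.findContours(f,0,1)[0],key=cv2.contourArea)
print("foot",cv2.minEnclosingCircle(c),cv2.boundingRect(c))
v=np.zeros((400,640,3),np.uint8);v[:,:,2]=s;v[:,:,1]=g;v[:,:,0]=f
o=np.hstack([cv2.resize(v[195:325,185:435],None,fx=3,fy=3,interpolation=0)])
o2=cv2.resize(p[195:325,185:435,::-1],None,fx=3,fy=3,interpolation=0)
cv2.imwrite("pics/m.png",cv2.resize(np.vstack([o,o2]),None,fx=.75,fy=.75))
# bystanders by height
for nm,(x0,y0,x1,y1) in dict(carton=(205,110,290,185),tin=(315,115,375,175),mill=(395,125,455,190),lamp=(350,260,425,320),stall=(190,205,275,300)).items():
    Q=P[y0:y1,x0:x1].reshape(-1,3);Q=Q[(Q[:,2]>15)&(Q[:,2]<300)]
    print(nm,len(Q),np.percentile(Q,[1,50,99],axis=0).round().tolist())
```

```text
(381, 291) [10 90 17] [ 473. -111.  122.]
(370, 285) [ 16 128  72] [ 483. -104.   30.]
(212, 250) [ 22 105 126] [547. 222.  38.]
(236, 250) [ 75 122  73] [552. 180.   0.]
(235, 223) [ 24 102 123] [604. 178.  38.]
(408, 292) [ 27 166 126] [ 473. -131.  250.]
(417, 170) [ 13 119  30] [ 727. -203.   41.]
stall rect ((230.52203369140625, 250.23374938964844), (61.46295166015625, 46.45411682128906), 84.61068725585938)
[[605.9 242.2  36. ]
 [617.2 146.3  36. ]
 [491.3 128.4  36. ]
 [480.7 221.7  36. ]] [ 96.49754079 127.16413327  93.93726334]
green ((236.26951599121094, 249.88800048828125), (45.52899169921875, 36.7103157043457), 84.95755004882812) [[596.5 225.9   0. ]
 [605.3 147.1   0. ]
 [508.  133.9   0. ]
 [499.6 211.2   0. ]]
foot ((380.5, 283.0), 13.647443771362305) (367, 274, 28, 12)
carton 1077 [[720.0, 97.0, 16.0], [773.0, 165.0, 42.0], [816.0, 220.0, 53.0]]
tin 1165 [[742.0, -76.0, 20.0], [767.0, -42.0, 84.0], [808.0, -9.0, 88.0]]
mill 906 [[720.0, -229.0, 17.0], [735.0, -201.0, 98.0], [763.0, -184.0, 147.0]]
lamp 1119 [[442.0, -149.0, 22.0], [473.0, -119.0, 40.0], [504.0, -95.0, 252.0]]
stall 1122 [[483.0, 132.0, 17.0], [546.0, 212.0, 36.0], [614.0, 236.0, 39.0]]
```

View pics/m.png

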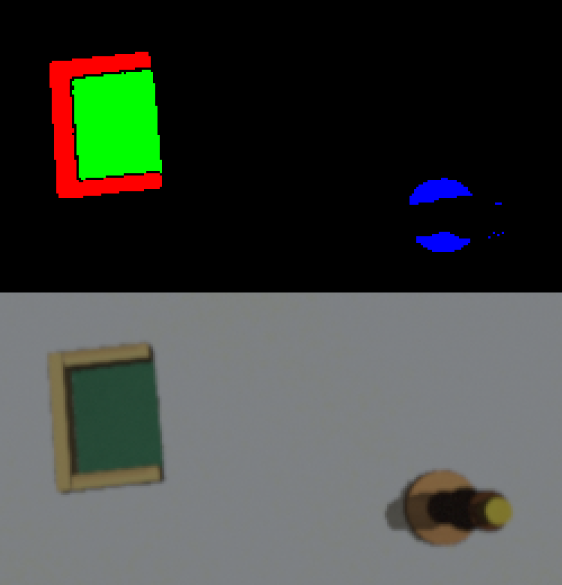

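Run:
```python
from h import *
from scipy.optimize import least_squares
import cv2
for n,box in(("top",(350,260,425,320)),("scene",(310,135,365,185))):
    a=np.load(n+"0.npz");p,d=a["p"],a["d"];P=pts(n,d);x0,y0,x1,y1=box
    m=np.zeros((400,640),bool);m[y0:y1,x0:x1]=1
    Q=P[m&(P[:,:,2]>26)&(P[:,:,2]<34)]
    (c,r)=cv2.minEnclosingCircle(Q[:,:2].astype(np.float32));print(n,"foot top",c,r,len(Q))
    # brass top / column axis
    T=P[m&(P[:,:,2]>246)&(P[:,:,2]<256)] if n=="top" else P[60:85,325:355].reshape(-1,3)
    T=T[(T[:,2]>240)&(T[:,2]<258)];print(" brass",T.mean(0).round(1) if len(T) else None)
for n,box in(("top",(190,205,275,300)),("scene",(365,205,450,280))):
    a=np.load(n+"0.npz");p,d=a["p"],a["d"];P=pts(n,d);x0,y0,x1,y1=box
    Q=P[y0:y1,x0:x1].reshape(-1,3);Q=Q[(Q[:,2]>32)&(Q[:,2]<40)][:,:2].astype(np.float32)
    r=cv2.minAreaRect(Q);print(n,"stall",r,cv2.boxPoints(r).round(1).tolist())
# sub-pixel-ish: mouth edge of the green and back inner edge
a=np.load("top0.npz");p=a["p"];hsv=cv2.cvtColor(p,cv2.COLOR_RGB2HSV)
g=((hsv[:,:,0]>55)&(hsv[:,:,0]<95)&(hsv[:,:,1]>80));E=[];F=[]
for v in range(230,271):
    u=np.where(g[v,205:275])[0]+205;E.append((u.max()+.5,v));F.append((u.min()-.5,v))
for nm,e in(("mouth",E),("backfloor",F)):
    W=np.array([ray("top",*q,0)[:2] for q in e],np.float32)
    vx,vy,x,y=cv2.fitLine(W,cv2.DIST_HUBER,0,.01,.01).ravel();print(nm,np.degrees(np.arctan2(vy,vx)),x,y)
```

```text
top foot top (472.7706604003906, -127.76116943359375) 33.84447479248047 502
 brass [ 472.6 -127.7  250.1]
scene foot top (475.9022216796875, -129.06085205078125) 34.9752311706543 263
 brass [ 476.  -126.   247.1]
top stall ((548.9937133789062, 185.36962890625), (128.18702697753906, 94.78787994384766), 7.839451313018799) [[479.0, 223.60000610351562], [492.0, 129.6999969482422], [619.0, 147.1999969482422], [606.0, 241.10000610351562]]
scene stall ((550.3674926757812, 183.8480987548828), (131.0192413330078, 95.39996337890625), 7.453802585601807) [[479.20001220703125, 222.60000610351562], [491.6000061035156, 128.10000610351562], [621.5, 145.0], [609.0999755859375, 239.60000610351562]]
mouth 7.649287 552.5195 139.97748
backfloor 7.6985064 549.9217 218.40556
```

```bash
cat >> h.py <<'E'
from scipy.spatial.transform import Rotation as Ro
def rot(phi,th):
    p,t=np.radians([phi,th]); f=np.array([np.sin(p),np.cos(p),0])
    x=f*np.sin(t)-np.array([0,0,np.cos(t)]); y=np.array([np.cos(p),-np.sin(p),0]); return np.c_[x,y,np.cross(x,y)]
def go(pos,R=None,o=None):
    o=o or get_obs(); C=o["tool_rot"]; R=C if R is None else R
    return np.r_[C.T@(np.array(pos)-o["ee_pos"])/10, Ro.from_matrix(C.T@R).as_rotvec()].round(2)
E
python3 - <<'E'
from h import *
print(go((330,590,370)),go((560,300,370)))
E
```

```text
[-13.95  -0.18   6.36   0.     0.     0.  ] [-13.92 -17.42  39.11   0.     0.     0.  ]
```

Request:
carry_out(
  increments="0.4 -14 0 6.5 0 0 0;0.4 -14 0 6.5 0 0 0;0.4 -14 0 6.5 0 0 0;0.4 -14 -17.5 39 0 0 0;0.4 -14 -17.5 39 0 0 0;0.4 -14 -17.5 39 0 0 0;0.4 -14 -17.5 39 0 0 0;0.4 -14 -17.5 39 0 0 0",
)

```text
t: 0.77
ee_pos: [451.8, 432.1, 358.8]
tool_rot: [[-0.001, 0.404, 0.915], [-0.002, 0.915, -0.404], [-1.0, -0.002, -0.0]]
force: [1.1, -0.4, -0.6]
finger_gap: 0.596
```

Run:
```python
from h import *
o=get_obs();print(o["ee_pos"],o["joint_positions"].round(2),o["finger_gap"])
print(go((600,-100,360),rot(0,20)),go((455,-270,350),rot(12,45)))
```

```text
[451.7706608  432.05226663 358.82843817] [-0.88  0.42  0.07  1.36 -0.03  1.36  0.34] 0.5962584301476448
[-4.000e-02 -4.269e+01  3.504e+01  1.140e+00  3.100e-01  2.000e-01] [  1.01 -64.1   28.64   1.29   0.66   0.54]
```

Request:
carry_out(
  increments="0.4 0 -42.5 35 1.14 0.31 0.2;0.4 0 -42.5 35 1.14 0.31 0.2;0.4 0 -42.5 35 1.14 0.31 0.2;0.4 0 -42.5 35 1.14 0.31 0.2;0.4 0 -42.5 35 1.14 0.31 0.2;0.4 0 -42.5 35 1.14 0.31 0.2;0.4 0 -42.5 35 1.14 0.31 0.2;0.4 0 -42.5 35 1.14 0.31 0.2",
)

```text
t: 1.43
ee_pos: [541.3, 110.8, 359.4]
tool_rot: [[-0.03, 0.982, 0.185], [0.291, 0.185, -0.939], [-0.956, 0.026, -0.291]]
force: [0.6, -0.1, -0.1]
finger_gap: 0.596
```

Run:
```python
from h import *
o=get_obs();print(o["ee_pos"],o["joint_positions"].round(2),o["finger_gap"])
print(go((600,-100,360),rot(0,20)),go((455,-270,350),rot(12,45)))
```

```text
[541.27681595 110.84390566 359.44645587] [-0.32  0.32  0.32  1.59 -0.41  1.3   0.3 ] 0.5956836529032156
[-6.35  1.87 20.86  0.18  0.05  0.03] [ -9.91 -15.55  34.43   0.36   0.48   0.18]
```

Request:
carry_out(
  increments="0.4 -10 -15.5 34.5 0.36 0.48 0.18;0.4 -10 -15.5 34.5 0.36 0.48 0.18;0.4 -10 -15.5 34.5 0.36 0.48 0.18;0.4 -10 -15.5 34.5 0.36 0.48 0.18;0.4 -10 -15.5 34.5 0.36 0.48 0.18;0.4 -10 -15.5 34.5 0.36 0.48 0.18;0.4 -10 -15.5 34.5 0.36 0.48 0.18;0.4 -10 -15.5 34.5 0.36 0.48 0.18",
)

```text
t: 2.1
ee_pos: [467.4, -214.6, 351.5]
tool_rot: [[0.145, 0.977, -0.154], [0.693, -0.211, -0.689], [-0.706, -0.006, -0.708]]
force: [1.4, 0.2, -0.3]
finger_gap: 0.6
```

Run:
```python
from h import *
o=get_obs();print(o["ee_pos"],o["joint_positions"].round(2),o["finger_gap"])
print(go((455,-270,350),rot(12,45)))
```

```text
[ 467.39160301 -214.60198642  351.4687962 ] [ 0.49  0.52  0.45  1.57 -0.77  1.7   0.88] 0.5998271176518946
[-3.92 -0.04  4.11 -0.01 -0.    0.  ]
```

Run:
```python
from h import *
print(go((451,-232,200),rot(12,45)),go((451,-232,60),rot(12,45)))
```

```text
[ 9.250e+00 -1.140e+00  1.218e+01 -1.000e-02 -0.000e+00  0.000e+00] [ 1.913e+01 -1.050e+00  2.209e+01 -1.000e-02 -0.000e+00  0.000e+00]
```

Request:
carry_out(
  increments="0.4 4.5 -0.5 6 0 0 0;0.4 9.2 -1.1 12.2 0 0 0;0.4 9.2 -1.1 12.2 0 0 0;0.4 12 -1.1 15 0 0 0;0.4 14 -1.1 17 0 0 0;0.4 16.5 -1.1 19.5 0 0 0;0.4 19 -1.1 22 0 0 0;0.4 19 -1.1 22 0 0 0",
)

```text
t: 2.77
ee_pos: [448.1, -229.7, 55.0]
tool_rot: [[0.139, 0.977, -0.159], [0.698, -0.211, -0.685], [-0.703, -0.016, -0.711]]
force: [-0.5, 0.3, 0.6]
finger_gap: 0.599
```

Run:
```python
from h import *
o=get_obs();print(o["ee_pos"],o["joint_positions"].round(2),o["finger_gap"],o["tool_rot"].round(3))
print(go((451,-232,11),rot(12,45)))
for n in("scene","top"):
    p,d=get_image(n); cv2.imwrite(f"pics/{n}1.png",p[:,:,::-1])
```

```text
[ 448.05306146 -229.72562748   54.96845261] [ 0.59  0.89  0.36  1.82 -0.89  1.29  1.31] 0.5986154498155146 [[ 0.139  0.977 -0.159]
 [ 0.698 -0.211 -0.685]
 [-0.703 -0.016 -0.711]]
[ 2.97  0.41  3.24 -0.01 -0.01  0.01]
```

View pics/scene1.png

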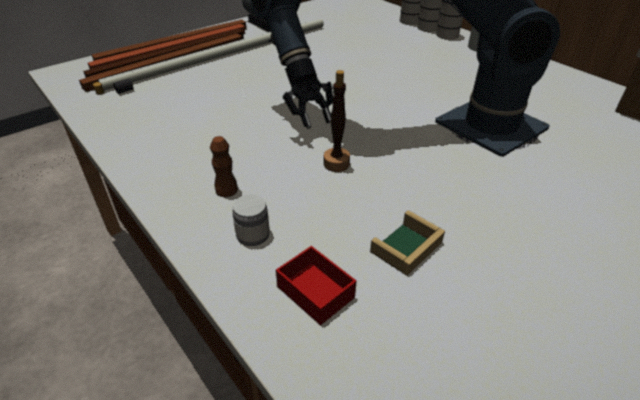

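View pics/top1.png

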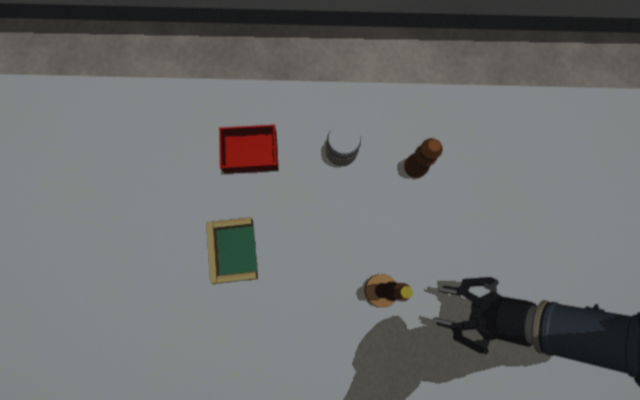

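Fingers are (top view) at (437,289) and (437,321), behind the foot at (381,291), straddling the heading line; the lamp hasn't moved. Lowering.

Request:
carry_out(
  increments="0.4 1 0.2 1.1 -0.01 -0.01 0.01;0.4 2 0.4 2.2 -0.01 -0.01 0.01;0.4 2.8 0.4 3 -0.01 -0.01 0.01;0.4 2.8 0.4 3 -0.01 -0.01 0.01;0.4 2.8 0.4 3 -0.01 -0.01 0.01",
)

```text
t: 3.28
ee_pos: [453.3, -233.7, 20.9]
tool_rot: [[0.152, 0.977, -0.147], [0.686, -0.211, -0.696], [-0.711, 0.005, -0.703]]
force: [-0.3, 0.2, 0.7]
finger_gap: 0.597
```

Run:
```python
from h import *
o=get_obs();print(o["ee_pos"],o["joint_positions"].round(2),o["tool_rot"].round(3),o["force"])
p,d=get_image("top");P=pts("top",d)
cv2.imwrite("pics/top2.png",cv2.resize(p[250:370,350:550,::-1],None,fx=4,fy=4,interpolation=0))
Q=P[260:345,410:470].reshape(-1,3);Q=Q[(Q[:,2]>8)&(Q[:,2]<40)]
f=rot(12,45);F=np.array([np.sin(.209),np.cos(.209),0]);
a=(Q-o["ee_pos"])@F;b=(Q-o["ee_pos"])@f[:,1]
for s in(b>0,b<0):
    k=s&(a>-25);print(np.percentile(a[k],[90,99,100]).round(1),np.percentile(b[k],[2,50,98]).round(1),np.percentile(Q[k,2],[5,50]).round(1),k.sum())
```

```text
[ 453.34274808 -233.68745513   20.92187722] [ 0.6   0.94  0.34  1.82 -0.92  1.24  1.37] [[ 0.152  0.977 -0.147]
 [ 0.686 -0.211 -0.696]
 [-0.711  0.005 -0.703]] [-0.26302128  0.17279307  0.72636317]
[1.8 4.2 4.2] [25.  30.5 38.1] [29.2 36.3] 33
[3.4 3.8 3.9] [-39.1 -32.6 -26.4] [31.8 35.6] 30
```

View pics/top2.png

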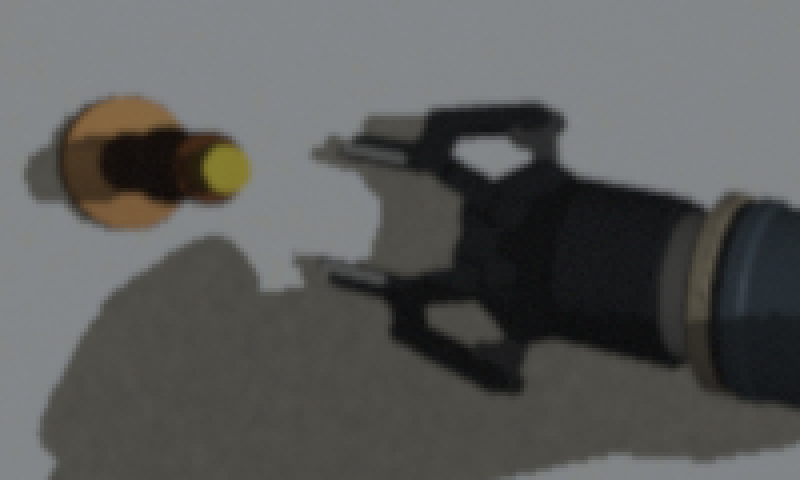

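```bash
cat >> h.py <<'E'
H=np.array([549.4,183.9]); 
def fw(p): p=np.radians(p); return np.array([np.sin(p),np.cos(p)])
def wp(L,phi,z=10,back=26.5,o=None):
    q=np.array(L)-back*fw(phi); return go((q[0],q[1],z),rot(phi,45),o)
E
python3 - <<'E'
from h import *
o=get_obs();print(o["ee_pos"])
L=(473.5,-128)
print(wp(L,12,back=100),wp(L,12,back=45),wp(L,12,back=32))
E
```

```text
[ 453.37474597 -233.86589742   21.12195891]
[ 1.33 -0.24  0.23  0.    0.01 -0.01] [ 5.2  -0.26 -3.68  0.    0.01 -0.01] [ 6.11 -0.27 -4.61  0.    0.01 -0.01]
```

Request:
carry_out(
  increments="0.4 1 -0.2 0.2 0 0.01 -0.01;0.4 1.3 -0.2 0.2 0 0.01 -0.01;0.4 2.5 -0.2 -1 0 0.01 -0.01;0.4 3.5 -0.2 -2 0 0.01 -0.01;0.4 4.5 -0.2 -3 0 0.01 -0.01;0.4 5.2 -0.2 -3.6 0 0.01 -0.01;0.4 5.2 -0.2 -3.6 0 0.01 -0.01;0.4 5.2 -0.2 -3.6 0 0.01 -0.01",
)

```text
t: 4.0
ee_pos: [464.8, -172.2, 9.6]
tool_rot: [[0.143, 0.979, -0.145], [0.695, -0.204, -0.689], [-0.704, -0.002, -0.71]]
force: [-0.7, 0.3, 0.8]
finger_gap: 0.603
```

Run:
```python
from h import *
o=get_obs();print(o["ee_pos"],o["force"],o["tool_rot"].round(3))
L=(473.5,-128)
for b in (45,32,26,20):print(wp(L,12,back=b))
```

```text
[ 464.76840526 -172.19576262    9.57532927] [-0.72526628  0.26690123  0.78778948] [[ 0.143  0.979 -0.145]
 [ 0.695 -0.204 -0.689]
 [-0.704 -0.002 -0.71 ]]
[-0.03 -0.06 -0.03  0.   -0.    0.  ]
[ 0.9  -0.06 -0.95  0.   -0.    0.  ]
[ 1.32 -0.06 -1.37  0.   -0.    0.  ]
[ 1.75 -0.05 -1.79  0.   -0.    0.  ]
```

Request:
carry_out(
  increments="0.4 0.3 0 -0.3 0 0 0;0.4 0.6 0 -0.6 0 0 0;0.4 0.9 -0.1 -0.9 0 0 0;0.4 1.1 -0.1 -1.1 0 0 0;0.4 1.3 -0.1 -1.3 0 0 0;0.4 1.5 -0.1 -1.5 0 0 0;0.4 1.7 -0.1 -1.7 0 0 0;0.4 1.7 -0.1 -1.7 0 0 0",
)

```text
t: 4.67
ee_pos: [468.8, -148.6, 9.6]
tool_rot: [[0.143, 0.979, -0.145], [0.695, -0.204, -0.69], [-0.705, -0.002, -0.709]]
force: [1.1, -3.2, -0.5]
finger_gap: 0.599
```

```bash
cat >> h.py <<'E'
def foot(name="top",save=None):
    """foot disc centre by depth at z 25..34, near pale colour"""
    p,d=get_image(name);P=pts(name,d);hsv=cv2.cvtColor(p,cv2.COLOR_RGB2HSV)
    # brass-top: yellow, z ~ 250 ; gives lamp axis
    m=(P[:,:,2]>244)&(P[:,:,2]<258)&(hsv[:,:,0]>20)&(hsv[:,:,0]<35)&(hsv[:,:,1]>120)
    b=P[m].mean(0) if m.any() else None
    m=(P[:,:,2]>26)&(P[:,:,2]<33.5)&(hsv[:,:,0]<19)&(hsv[:,:,1]>90)&(hsv[:,:,2]>50)
    m&=np.hypot(P[:,:,0]-b[0],P[:,:,1]-b[1])<45
    c=cv2.minEnclosingCircle(P[m][:,:2].astype(np.float32))
    if save: cv2.imwrite(save,p[:,:,::-1])
    return b.round(1),np.round(c[0],1),round(c[1],1)
E
python3 - <<'E'
from h import *
print(foot("top","pics/top3.png"),foot("scene","pics/scene3.png"))
o=get_obs();print(o["ee_pos"],o["force"])
E
```

```text
(array([ 473.7, -122.4,  250.1]), array([ 473.8, -123.4]), 33.6) (array([ 298.6, -118.3,  250.4]), array([0., 0.]), 0.0)
[ 468.778652   -148.63077274    9.62513488] [-0.01495155 -2.89980584 -1.59859979]
```

View pics/top3.png

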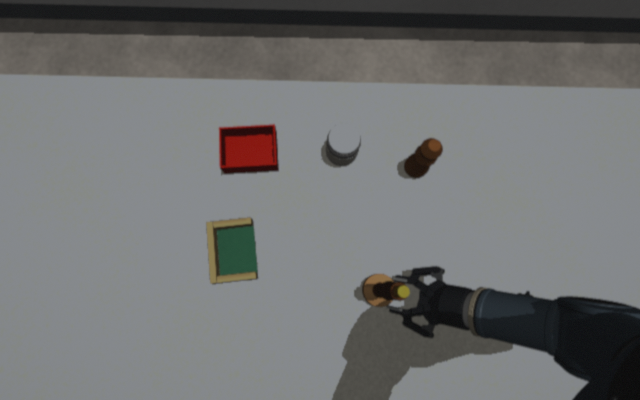

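View pics/scene3.png

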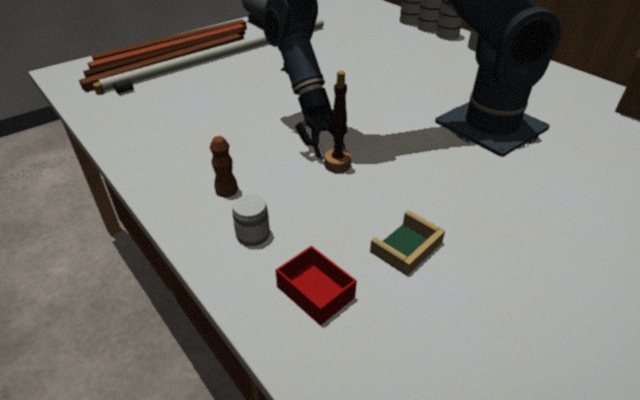

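Brass top is over the foot centre at (474,-123), so the lamp is upright and cradled 26 mm ahead of the TCP at 3 N. Pushing toward the stall axis.

Request:
carry_out(
  increments="0.4 0.3 0.1 -0.3 0 0 0;0.4 0.65 0.2 -0.65 0 0 0;0.4 1 0.35 -1 0 0 0;0.4 1.35 0.5 -1.35 0 0 0;0.4 1.7 0.6 -1.7 0 0 0;0.4 2.05 0.75 -2.05 0 0 0;0.4 2.4 0.85 -2.4 0 0 0;0.4 2.7 1 -2.7 0 0 0",
)

```text
t: 5.43
ee_pos: [486.4, -112.5, 9.7]
tool_rot: [[0.143, 0.979, -0.145], [0.695, -0.203, -0.69], [-0.705, -0.002, -0.71]]
force: [-1.5, -3.3, -1.3]
finger_gap: 0.601
```

Run:
```python
from h import *
print(foot("top","pics/top4.png"))
o=get_obs();print(o["ee_pos"],o["force"],o["joint_positions"].round(2))
```

```text
(array([490.9, -86.8, 249.8]), array([490.6, -86.6]), 33.2)
[ 486.88592178 -111.64704146    9.89803182] [ 0.07532804 -1.11600385 -1.83829548] [ 0.49  0.9   0.2   1.97 -1.05  1.05  1.35]
```

j5 is nearing its −1.09 limit, so I'll ease the tilt to 38° and turn the heading while pushing.

```bash
cat >> h.py <<'E'
def rows(L0,L1,p0,p1,t0,t1,n=8,z=10,back=25.5):
    o=get_obs()
    for k in range(1,n+1):
        s=k/n;L=np.array(L0)*(1-s)+np.array(L1)*s;ph=p0*(1-s)+p1*s;q=L-back*fw(ph)
        print(*go((q[0],q[1],z),rot(ph,t0*(1-s)+t1*s),o),end=";")
    print()
E
python3 - <<'E'
from h import *
rows((490.8,-86.7),(507.5,-54),12,6,45,38)
E
```

```text
0.29 0.02 -0.3 -0.01 -0.02 -0.0;0.6 0.17 -0.61 -0.02 -0.04 -0.01;0.92 0.33 -0.92 -0.03 -0.05 -0.02;1.23 0.48 -1.24 -0.04 -0.07 -0.03;1.55 0.64 -1.55 -0.05 -0.08 -0.04;1.86 0.79 -1.86 -0.05 -0.1 -0.05;2.18 0.95 -2.18 -0.07 -0.11 -0.06;2.5 1.1 -2.49 -0.08 -0.13 -0.06;
```

Request:
carry_out(
  increments="0.4 0.3 0.05 -0.3 -0.01 -0.02 0;0.4 0.6 0.15 -0.6 -0.02 -0.04 -0.01;0.4 0.9 0.35 -0.9 -0.03 -0.05 -0.02;0.4 1.25 0.5 -1.25 -0.04 -0.07 -0.03;0.4 1.55 0.65 -1.55 -0.05 -0.08 -0.04;0.4 1.85 0.8 -1.85 -0.05 -0.1 -0.05;0.4 2.2 0.95 -2.2 -0.07 -0.11 -0.06;0.4 2.5 1.1 -2.5 -0.08 -0.13 -0.06",
)

```text
t: 6.15
ee_pos: [505.3, -78.8, 10.0]
tool_rot: [[0.068, 0.995, -0.076], [0.608, -0.102, -0.787], [-0.791, 0.007, -0.612]]
force: [-1.7, -4.8, 1.8]
finger_gap: 0.6
```

Run:
```python
from h import *
f=foot("top","pics/top5.png");print(f)
o=get_obs();print(o["ee_pos"],o["force"],o["joint_positions"].round(2)); C=o["tool_rot"];print("phi",np.degrees(np.arctan2(C[0,0],C[1,0])),"th",np.degrees(np.arccos(-C[2,0])),"back",f[0][:2]-o["ee_pos"][:2])
rows((509,-54),(527,-18),6,0,38,38)
```

```text
(array([507.1, -52. , 250.1]), array([506.5, -51.2]), 33.1)
[505.83615851 -77.08780089  10.51571294] [ 0.80335319 -0.08970659 -1.85501176] [ 0.33  0.84  0.21  1.98 -1.01  0.95  1.27]
phi 6.3669968207797885 th 37.70926246662402 back [ 1.26384149 25.08780089]
0.2 0.28 -0.16 -0.0 0.01 -0.01;0.48 0.5 -0.54 -0.01 0.01 -0.02;0.77 0.71 -0.91 -0.02 0.01 -0.03;1.06 0.92 -1.28 -0.03 0.01 -0.04;1.35 1.13 -1.65 -0.04 0.01 -0.04;1.64 1.34 -2.02 -0.05 0.01 -0.05;1.94 1.56 -2.4 -0.06 0.01 -0.06;2.23 1.77 -2.77 -0.07 0.01 -0.07;
```

Run:
```python
from h import *
rows((507,-52),(525,-17),6,3,38,38)
```

```text
0.3 0.05 -0.3 0.0 0.01 -0.01;0.58 0.25 -0.66 -0.0 0.01 -0.01;0.86 0.44 -1.02 -0.01 0.01 -0.02;1.14 0.64 -1.38 -0.01 0.01 -0.02;1.42 0.84 -1.74 -0.02 0.01 -0.02;1.7 1.03 -2.1 -0.02 0.01 -0.03;1.98 1.23 -2.47 -0.03 0.01 -0.03;2.27 1.43 -2.83 -0.03 0.01 -0.04;
```

Request:
carry_out(
  increments="0.4 0.3 0.05 -0.3 0 0.01 -0.01;0.4 0.6 0.25 -0.65 0 0.01 -0.01;0.4 0.85 0.45 -1 -0.01 0.01 -0.02;0.4 1.15 0.65 -1.4 -0.01 0.01 -0.02;0.4 1.4 0.85 -1.75 -0.02 0.01 -0.02;0.4 1.7 1.05 -2.1 -0.02 0.01 -0.03;0.4 2 1.25 -2.45 -0.03 0.01 -0.03;0.4 2.25 1.45 -2.8 -0.03 0.01 -0.04",
)

```text
t: 6.87
ee_pos: [523.7, -42.6, 9.9]
tool_rot: [[0.028, 0.999, -0.044], [0.619, -0.052, -0.784], [-0.785, -0.005, -0.62]]
force: [-3.0, -3.5, 0.3]
finger_gap: 0.596
```

```bash
cat >> h.py <<'E'
def stat(name):
    f=foot("top",name);print(f)
    o=get_obs();print(o["ee_pos"].round(1),o["force"].round(1),o["joint_positions"].round(2)); C=o["tool_rot"];print("phi",np.degrees(np.arctan2(C[0,0],C[1,0])),"th",np.degrees(np.arccos(-C[2,0])),"back",f[0][:2]-o["ee_pos"][:2])
    a=fw(-7.7); l=(f[1]-H); print("stall frame", l@a, l@np.array([-a[1],a[0]]))
    return (f[0][:2]+f[1])/2
E
python3 - <<'E'
from h import *
L=stat("pics/top6.png");rows(L,(543,18),3,-1,38,38)
E
```

```text
(array([524.1, -15.7, 250.2]), array([523.7, -15.4]), 33.2)
[524.5 -41.1  10.1] [-0.4 -0.7 -1. ] [ 0.27  0.86  0.19  1.94 -1.    0.96  1.22]
phi 2.48773964212422 th 38.35530156338653 back [-0.43818986 25.43926531]
stall frame -194.05950673791676 52.17171498653683
0.28 0.04 -0.33 -0.01 -0.01 0.0;0.54 0.28 -0.67 -0.02 -0.01 -0.01;0.81 0.52 -1.01 -0.02 -0.01 -0.01;1.08 0.76 -1.35 -0.03 -0.01 -0.02;1.34 1.0 -1.69 -0.04 -0.01 -0.02;1.61 1.24 -2.03 -0.04 -0.01 -0.03;1.88 1.48 -2.37 -0.05 -0.01 -0.03;2.14 1.72 -2.71 -0.06 -0.01 -0.04;
```

Request:
carry_out(
  increments="0.4 0.3 0.05 -0.35 -0.01 -0.01 0;0.4 0.55 0.3 -0.65 -0.02 -0.01 -0.01;0.4 0.8 0.5 -1 -0.02 -0.01 -0.01;0.4 1.1 0.75 -1.35 -0.03 -0.01 -0.02;0.4 1.35 1 -1.7 -0.04 -0.01 -0.02;0.4 1.6 1.25 -2.05 -0.04 -0.01 -0.03;0.4 1.9 1.5 -2.35 -0.05 -0.01 -0.03;0.4 2.15 1.75 -2.7 -0.06 -0.01 -0.04",
)

```text
t: 7.58
ee_pos: [543.7, -7.3, 9.8]
tool_rot: [[-0.014, 1.0, 0.018], [0.613, 0.022, -0.79], [-0.79, 0.0, -0.613]]
force: [-2.3, -4.0, 0.7]
finger_gap: 0.6
```

Run:
```python
from h import *
L=stat("pics/top7.png");rows(L,(560,53),-1,-4,38,38)
```

```text
(array([542. ,  19.7, 250.1]), array([542. ,  18.6]), 33.1)
[544.6  -5.9  10.1] [ 0.4 -1.3 -1.2] [ 0.2   0.86  0.18  1.9  -0.97  0.96  1.17]
phi -1.3622371911194446 th 37.85192915962493 back [-2.58651277 25.593512  ]
stall frame -162.8180251407671 29.481192127533443
0.24 0.04 -0.29 0.0 0.0 -0.0;0.49 0.29 -0.62 -0.0 0.0 -0.0;0.75 0.54 -0.95 -0.01 0.0 -0.01;1.0 0.79 -1.28 -0.01 0.0 -0.01;1.26 1.05 -1.61 -0.02 0.0 -0.02;1.52 1.3 -1.94 -0.02 0.0 -0.02;1.77 1.55 -2.27 -0.03 0.0 -0.02;2.03 1.8 -2.6 -0.03 0.0 -0.03;
```

View pics/top7.png

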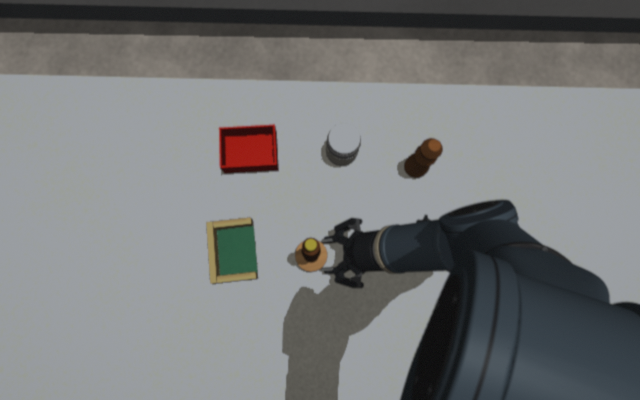

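Lamp at pixel (311,253), cradled and upright, left of the gripper; stall at (236,250), bystanders unmoved.

Request:
carry_out(
  increments="0.4 0.25 0.05 -0.3 0 0 0;0.4 0.5 0.3 -0.6 0 0 0;0.4 0.75 0.55 -0.95 -0.01 0 -0.01;0.4 1 0.8 -1.3 -0.01 0 -0.01;0.4 1.25 1.05 -1.6 -0.02 0 -0.02;0.4 1.5 1.3 -1.95 -0.02 0 -0.02;0.4 1.75 1.55 -2.25 -0.03 0 -0.02;0.4 2.05 1.8 -2.6 -0.03 0 -0.03",
)

```text
t: 8.3
ee_pos: [561.7, 27.8, 9.8]
tool_rot: [[-0.045, 0.998, 0.05], [0.612, 0.067, -0.788], [-0.79, -0.004, -0.614]]
force: [-1.4, -4.1, 0.6]
finger_gap: 0.602
```

Run:
```python
from h import *
L=stat("pics/top8.png");a=fw(-7.7);n=np.array([-a[1],a[0]])
rows(L,H-94*a+3*n,-4,-7.7,38,38)
```

```text
(array([558.5,  54.2, 250. ]), array([559. ,  54.1]), 33.2)
[562.4  29.4  10.1] [ 0.2 -0.8 -1.3] [ 0.14  0.87  0.16  1.85 -0.96  0.97  1.12]
phi -4.296209800813512 th 37.92548622430304 back [-3.94075916 24.77433902]
stall frame -129.91588670300138 7.87796815003186
0.25 -0.14 -0.31 -0.01 0.0 -0.0;0.52 -0.09 -0.66 -0.02 0.0 -0.01;0.8 -0.03 -1.02 -0.02 0.0 -0.01;1.08 0.02 -1.37 -0.03 0.0 -0.02;1.36 0.08 -1.73 -0.04 0.0 -0.02;1.63 0.14 -2.09 -0.04 0.0 -0.03;1.91 0.19 -2.44 -0.05 0.0 -0.03;2.19 0.25 -2.8 -0.05 0.0 -0.04;
```

Request:
carry_out(
  increments="0.4 0.25 -0.1 -0.3 -0.01 0 0;0.4 0.5 -0.1 -0.65 -0.02 0 -0.01;0.4 0.8 -0.05 -1 -0.02 0 -0.01;0.4 1.1 0 -1.35 -0.03 0 -0.02;0.4 1.35 0.1 -1.75 -0.04 0 -0.02;0.4 1.65 0.15 -2.1 -0.04 0 -0.03;0.4 1.9 0.2 -2.45 -0.05 0 -0.03;0.4 2.2 0.25 -2.8 -0.05 0 -0.04",
)

```text
t: 9.02
ee_pos: [562.3, 65.4, 9.9]
tool_rot: [[-0.086, 0.991, 0.102], [0.609, 0.133, -0.782], [-0.789, -0.005, -0.615]]
force: [-0.1, -3.8, 0.4]
finger_gap: 0.597
```

Run:
```python
from h import *
L=stat("pics/top9.png");a=fw(-7.7);n=np.array([-a[1],a[0]])
rows(L,H-60*a,-7.7,-7.7,38,38)
```

```text
(array([557.6,  91.4, 250.2]), array([557.9,  91.3]), 32.9)
[562.5  67.   10.1] [-0.3 -2.  -0.4] [ 0.09  0.87  0.15  1.84 -0.95  0.96  1.1 ]
phi -8.207333453446525 th 38.01678179217775 back [-4.88384201 24.42367842]
stall frame -92.90392686964933 3.983763572157738
0.22 -0.09 -0.26 -0.0 -0.0 0.01;0.47 -0.04 -0.58 -0.0 -0.0 0.01;0.72 0.01 -0.91 -0.0 -0.0 0.01;0.98 0.07 -1.23 -0.0 -0.0 0.01;1.23 0.12 -1.55 -0.0 -0.0 0.01;1.48 0.17 -1.88 -0.0 -0.0 0.01;1.73 0.22 -2.2 -0.0 -0.0 0.01;1.99 0.27 -2.52 -0.0 -0.0 0.01;
```

Request:
carry_out(
  increments="0.4 0.2 0 -0.25 0 0 0;0.4 0.45 0 -0.6 0 0 0;0.4 0.7 0 -0.9 0 0 0.01;0.4 1 0.05 -1.25 0 0 0.01;0.4 1.25 0.1 -1.55 0 0 0.01;0.4 1.5 0.15 -1.9 0 0 0.01;0.4 1.75 0.2 -2.2 0 0 0.01;0.4 2 0.25 -2.5 0 0 0.01",
)

```text
t: 9.73
ee_pos: [560.6, 99.4, 9.8]
tool_rot: [[-0.078, 0.992, 0.102], [0.611, 0.129, -0.781], [-0.788, 0.002, -0.616]]
force: [-0.4, -4.9, 2.2]
finger_gap: 0.603
```

Run:
```python
from h import *
L=stat("pics/top10.png");a=fw(-7.7);n=np.array([-a[1],a[0]])
rows(L,H-28*a,-7.7,-7.7,38,38)
```

```text
(array([556.4, 125.2, 250.2]), array([555.8, 124.3]), 32.8)
[560.6 100.5  10. ] [ 0.7 -2.7  0.3] [ 0.05  0.86  0.11  1.88 -0.99  0.91  1.1 ]
phi -7.314258127518834 th 38.07019032294204 back [-4.1637231 24.7106348]
stall frame -59.92011028968131 1.643284172755278
0.19 -0.1 -0.24 -0.0 -0.0 -0.0;0.43 -0.09 -0.55 -0.0 -0.0 -0.0;0.67 -0.07 -0.86 -0.0 -0.0 -0.0;0.92 -0.06 -1.17 -0.0 -0.0 -0.0;1.16 -0.05 -1.48 -0.0 -0.0 -0.0;1.4 -0.03 -1.79 -0.0 -0.0 -0.0;1.65 -0.02 -2.1 -0.0 -0.0 -0.0;1.89 -0.0 -2.41 -0.0 -0.0 -0.0;
```

View pics/top10.png

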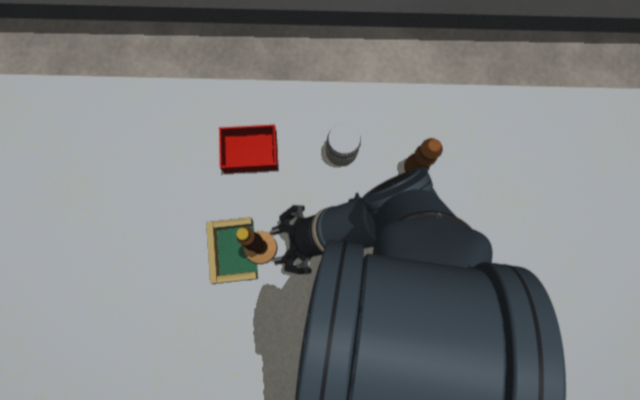

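Run:
```python
from h import *
p,d=get_image("top");P=pts("top",d)
for q in[(400,185),(380,200),(415,200),(350,220),(440,215)]:print(q,P[q[1],q[0]].round())
p,d=get_image("scene");cv2.imwrite("pics/scene10.png",p[:,:,::-1])
```

```text
(400, 185) [613. -98. 357.]
(380, 200) [587. -68. 379.]
(415, 200) [571. -92. 458.]
(350, 220) [580. -41. 261.]
(440, 215) [542. -94. 532.]
```

View pics/scene10.png

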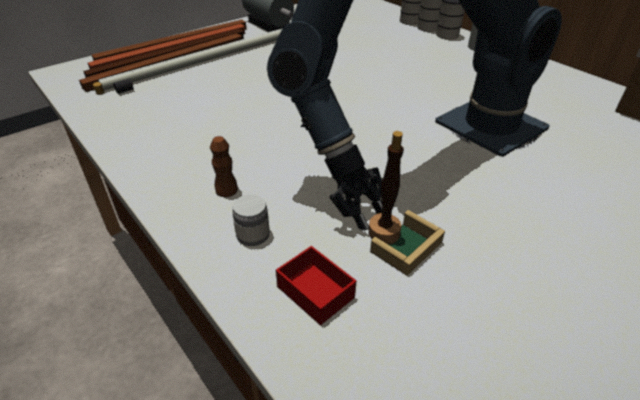

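The arm is over 300 mm up near the mill, so it is clear; the lamp at (385,225) is entering the mouth between the side boards.

Request:
carry_out(
  increments="0.4 0.2 -0.05 -0.25 0 0 0;0.4 0.45 -0.05 -0.55 0 0 0;0.4 0.7 -0.05 -0.85 0 0 0;0.4 0.9 -0.05 -1.15 0 0 0;0.4 1.15 -0.05 -1.5 0 0 0;0.4 1.4 -0.05 -1.8 0 0 0;0.4 1.65 0 -2.1 0 0 0;0.4 1.9 0 -2.4 0 0 0",
)

```text
t: 10.55
ee_pos: [556.5, 130.8, 9.8]
tool_rot: [[-0.079, 0.992, 0.103], [0.612, 0.13, -0.78], [-0.787, 0.002, -0.617]]
force: [1.0, -5.1, 1.4]
finger_gap: 0.601
```

Run:
```python
from h import *
L=stat("pics/top11.png");a=fw(-7.7);n=np.array([-a[1],a[0]])
rows(L,H-3*a,-7.7,-7.7,38,38)
```

```text
(array([552.1, 156.9, 249.9]), array([552.4, 156.1]), 33.1)
[556.3 131.9  10. ] [-0.3 -2.4  0.4] [ 0.02  0.85  0.08  1.9  -1.02  0.87  1.08]
phi -7.376849328106268 th 38.13734370054515 back [-4.22209529 25.01623528]
stall frame -27.951291508327337 0.7518663554840117
0.15 -0.06 -0.2 -0.0 -0.0 -0.0;0.34 -0.05 -0.44 -0.0 -0.0 -0.0;0.53 -0.04 -0.68 -0.0 -0.0 -0.0;0.72 -0.04 -0.92 -0.0 -0.0 -0.0;0.91 -0.03 -1.16 -0.0 -0.0 -0.0;1.1 -0.02 -1.4 -0.0 -0.0 -0.0;1.29 -0.01 -1.64 -0.0 -0.0 -0.0;1.48 0.0 -1.89 -0.0 -0.0 -0.0;
```

Request:
carry_out(
  increments="0.4 0.2 0 -0.25 0 0 0;0.4 0.4 0 -0.5 0 0 0;0.4 0.6 0 -0.75 0 0 0;0.4 0.8 0 -1 0 0 0;0.4 0.95 0 -1.2 0 0 0;0.4 1.1 0 -1.4 0 0 0;0.4 1.25 0 -1.6 0 0 0;0.4 1.35 0 -1.7 0 0 0",
)

```text
t: 11.27
ee_pos: [553.3, 153.8, 9.9]
tool_rot: [[-0.08, 0.991, 0.104], [0.613, 0.131, -0.78], [-0.786, 0.002, -0.618]]
force: [0.0, -4.1, 0.9]
finger_gap: 0.602
```

Run:
```python
from h import *
L=stat("pics/top12.png")
```

```text
(array([549.1, 179. , 250.1]), array([548.7, 180. ]), 33.6)
[553.3 154.    9.9] [ 0.  -2.7 -0.1] [ 0.01  0.85  0.04  1.92 -1.03  0.83  1.06]
phi -7.405459198724844 th 38.162625080808915 back [-4.2381715  24.97522859]
stall frame -3.771044149095072 1.2162343629316577
```

Request:
carry_out(
  increments="0.4 0.06 0 -0.08 0 0 0;0.4 0.12 0 -0.16 0 0 0;0.4 0.18 0 -0.24 0 0 0;0.4 0.24 0 -0.32 0 0 0",
)

```text
t: 11.65
ee_pos: [552.8, 157.9, 9.9]
tool_rot: [[-0.08, 0.991, 0.104], [0.612, 0.131, -0.78], [-0.787, 0.002, -0.618]]
force: [0.7, -7.7, 0.4]
finger_gap: 0.6
```

Run:
```python
from h import *
L=stat("pics/top13.png")
```

```text
(array([548.5, 182.8, 250. ]), array([548.2, 184.1]), 34.0)
[552.9 157.7   9.9] [ 0.4 -6.   1.5] [ 0.01  0.84  0.04  1.92 -1.04  0.82  1.06]
phi -7.38203491115174 th 38.118792275290815 back [-4.37495479 25.10556662]
stall frame 0.35898006244489733 1.162382602574079
```

Force is rising (−7.7 N), so contact is beginning; creeping on 1 mm at a time.

Request:
carry_out(
  increments="0.4 0.06 0 -0.08 0 0 0;0.4 0.06 0 -0.08 0 0 0",
)

```text
t: 11.87
ee_pos: [552.9, 157.9, 9.8]
tool_rot: [[-0.079, 0.992, 0.103], [0.611, 0.13, -0.781], [-0.787, 0.002, -0.616]]
force: [0.3, -7.2, 2.2]
finger_gap: 0.599
```

Request:
carry_out(
  increments="0.4 0.08 0 -0.1 0 0 0;0.4 0.15 0 -0.2 0 0 0;0.4 0.15 0 -0.2 0 0 0",
)

```text
t: 12.12
ee_pos: [553.0, 158.2, 9.7]
tool_rot: [[-0.077, 0.992, 0.103], [0.609, 0.128, -0.783], [-0.789, 0.002, -0.614]]
force: [-1.1, -11.8, 5.0]
finger_gap: 0.598
```

The foot is home: 12 N with no further travel. Backing straight out at constant height.

Request:
carry_out(
  increments="0.4 -0.2 0 0.25 0 0 0;0.4 -0.5 0 0.65 0 0 0;0.4 -1 0 1.3 0 0 0;0.4 -1.7 0 2.2 0 0 0;0.4 -2.6 0 3.3 0 0 0;0.4 -3.7 0 4.7 0 0 0;0.4 -5 0 6.3 0 0 0;0.4 -6 0 7.7 0 0 0",
)

```text
t: 12.78
ee_pos: [566.0, 58.1, 9.6]
tool_rot: [[-0.076, 0.992, 0.102], [0.608, 0.127, -0.783], [-0.79, 0.002, -0.613]]
force: [0.3, -0.4, -0.8]
finger_gap: 0.599
```

Run:
```python
from h import *
L=stat("pics/top14.png");p,d=get_image("scene");cv2.imwrite("pics/scene14.png",p[:,:,::-1])
a=np.load("top0.npz");p1,d1=get_image("top");P=pts("top",d1)
for nm,(x0,y0,x1,y1) in dict(carton=(205,110,290,185),tin=(315,115,375,175),mill=(395,125,455,190)).items():
    Q=P[y0:y1,x0:x1].reshape(-1,3);Q=Q[(Q[:,2]>15)&(Q[:,2]<200)];print(nm,len(Q),np.percentile(Q,[1,50,99],axis=0).round().tolist())
q=pts("top",d1)[205:300,190:275].reshape(-1,3);q=q[(q[:,2]>32)&(q[:,2]<40)]
print(go((530,60,10)),go((530,30,250)))
```

```text
(array([548.3, 182.7, 250.1]), array([548. , 183.9]), 33.9)
[566.8  53.7   8.8] [-0.3 -4.  -0.6] [ 0.13  0.87  0.11  1.84 -0.92  0.94  1.08]
phi -6.85638314014624 th 37.60541692955138 back [-18.47973623 128.9929357 ]
stall frame 0.18758065958560582 1.3873764796007482
carton 1091 [[720.0, 97.0, 16.0], [774.0, 166.0, 41.0], [816.0, 220.0, 53.0]]
tin 1168 [[742.0, -76.0, 18.0], [767.0, -42.0, 84.0], [808.0, -9.0, 88.0]]
mill 887 [[721.0, -229.0, 18.0], [735.0, -200.0, 99.0], [763.0, -185.0, 147.0]]
[ 0.32 -3.56 -0.55  0.    0.    0.  ] [-20.47  -3.88 -12.9    0.     0.     0.  ]
```

View pics/top14.png

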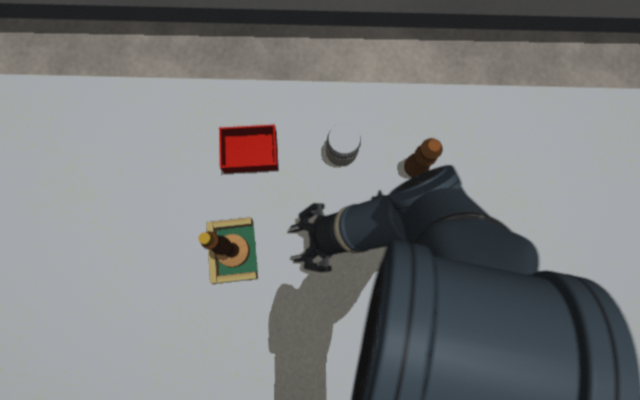

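View pics/scene14.png

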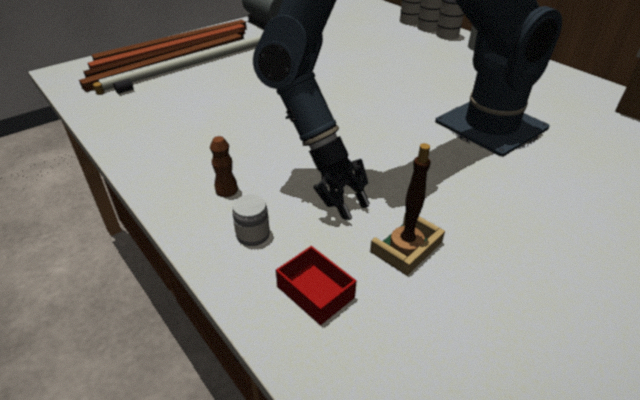

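Lamp stands in the stall at pixel (232,248) with its foot against the back board, upright, gripper clear at (315,236), bystanders unmoved. Lifting clear and a last look.

Request:
carry_out(
  increments="0.4 -2 0 0 0 0 0;0.4 -4 0 0 0 0 0;0.4 -6 0 0 0 0 0;0.4 -8 0 0 0 0 0;0.4 -10 0 0 0 0 0;0.4 -10 0 0 0 0 0;0.4 -10 0 0 0 0 0;0.4 -10 0 0 0 0 0",
)

```text
t: 13.6
ee_pos: [573.1, -1.5, 87.9]
tool_rot: [[-0.076, 0.992, 0.1], [0.609, 0.126, -0.783], [-0.789, 0.002, -0.614]]
force: [0.1, 0.3, -0.3]
finger_gap: 0.603
```

Run:
```python
from h import *
L=stat("pics/top15.png")
p=cv2.imread("pics/top15.png");cv2.imwrite("pics/z15.png",cv2.resize(p[205:300,190:290],None,fx=6,fy=6,interpolation=cv2.INTER_NEAREST))
```

```text
(array([548.5, 182.8, 250.1]), array([548.3, 183.7]), 33.4)
[573.   -1.2  87.7] [-0.2 -0.3  1.3] [ 0.18  0.78  0.17  1.75 -0.81  1.12  1.  ]
phi -7.151855328417712 th 37.88784354507116 back [-24.46060487 184.02639047]
stall frame -0.05081183598285985 1.1168787567700031
```

View pics/z15.png

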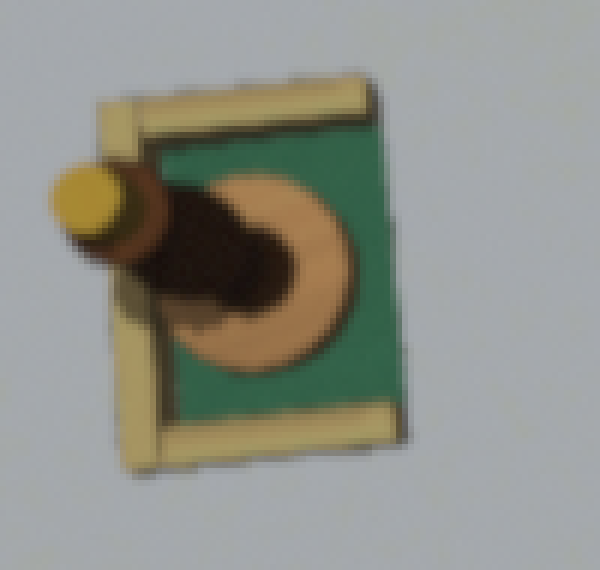

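The zoomed view shows the foot centred between the side boards and meeting the back board's inner face, at about (155,280) in the zoom. Nothing touches it.

```bash
python3 -c "
from cell import workorder
print(workorder.sign_off())"
```

```text
the job is handed in; nothing more can be done
None
```

I pushed the lamp across the counter into the stall by its foot. It is standing there upright with the foot against the back board, and the job is handed in at about 14 s of the 58 s. The two half-open fingers, tilted 38–45°, cradled the foot low down, by my estimate about 20 mm above the counter. I then backed straight out and lifted clear.

- **Home:** the lamp stopped against the board, with force rising to about 12 N and travel of only 0.3 mm more. The last picture put the foot centre within 0.1 mm of home in depth and 1.1 mm to one side, against a calibration good to about 2 mm.
- **Upright:** the brass top was about 1 mm from being directly over the foot.
- **Bystanders:** the tin, mill and carton measured within about 1 mm of where they started.
- **Column:** I never saw anything touch the column or brass top, though I inferred this from clearances and pictures, not from a contact reading.
- **Failed or off:**
  - One scene-camera reading of the foot failed because it picked up a wrong yellow patch, so I tracked the lamp with the top camera.
  - One lowering move stopped about 10 mm high and I corrected it.
  - Joint 5 came within about 0.04 rad of its range limit, so I reduced the tilt partway.

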